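# Pin the pallet hub of a tabletop carousel press to its registration ring

## Robot

A 7-joint arm with a two-finger parallel gripper is mounted at the origin on a cart in front of the work surface, level with it; the furniture and walls round the work are solid. World frame = base frame: x ahead of the robot, y to its left, z up, the work surface at z = 0. Lengths are in m, angles in rad, forces in N, time in s.
With the tool pointing down it reaches from about 0.4 to 0.875 m from the base axis. Payload 4.4 kg.
Tool frame: the origin (TCP) lies on the front face of the gripper's body, between the roots of the fingers; the fingertips stand 73 mm ahead of it and the grasp point (between the pads) lies 54 mm ahead of it; z points along the fingers, y is the line along which they close (so a half turn about z gives the same grasp; the last joint's range is limited). The gripper opens to 85 mm and grips with 20 to 120 N. Pads are 22 mm wide; open, the fingers measure 114 mm over their backs; the gripper's body (76 mm by 85 mm) begins 54 mm behind the grasp point. The pads swing forward as they close: fully open they stand 13 mm farther back than shut.
Start: joints at [-1.367, 0.628, 0.038, 1.517, -0.027, 0.996, -0.02], TCP at [0.173, 0.627, 0.304] pointing down, gripper open.
Joint ranges: [-3.06, 3.06], [-0.37, 2.12], [-1.25, 1.32], [0.18, 2.47], [-1.1, 4.24], [0.23, 1.98], [-2.94, 2.94]. Speed limits (rad/s): [2.57, 2.57, 3.14, 3.14, 3.14, 3.14, 3.14].

## Interface

Orientations are given as a 3x3 rotation matrix whose columns are the frame's x, y, z axes.
In Python, from bench import robot gives the robot as it stands.
- The arm moves only by the tool carry_out, never from a script. Its argument "targets" is a list of rows, each an object of numbers: "dx", "dy", "dz": the shift along the tool's x, y, z in mm; "yaw": the turn about the tool's z in degrees; "fingers": the finger opening in mm, from 0 to 85.4. In form: [{"dx": .., "dy": .., "dz": .., "yaw": .., "fingers": ..}, ...]. A call has 1 to 10 rows; each row shifts and turns the commanded pose from where the row before left it, along the tool's axes as they then stand; what a row does not reach is not made up. A row lasts 1/12 s, in which the tool goes at most 41.7 mm and 7.16 degrees, less where a joint would pass 70% of its speed; a pose out of reach is approached as far as the arm can. A call is refused whole if a number of a shift passes 41.7 or a number of a turn 7.16, either way. A call with a gripper value outside its range is refused whole. The fingers move at their own pace and stop on an object; the grip force is fixed at half the most. Time passes only in rows, so rows that do not move let the fingers close. It gives the time, the measured TCP pose, the force, the opening and the grip force at its end, in the units of the state.
- robot.sense(): the state, without advancing time (a new reading comes with each control period).
- robot.grab_frame(name): name is "side" or "top" or "wrist"; returns a dict with "image" (384x512x3 uint8, blue, green, red), "camera_matrix" (3x3 intrinsics, pixels), "rvec" (rotation vector, rad) and "tvec" (3), from world to camera coordinates, as OpenCV has them. Camera axes: x right, y down, z forward; pixel columns grow to the right and rows downward; lengths in m; the calibration is good to about 2 mm. The wrist camera is an equidistant fisheye: a pixel r from the principal point sees the ray r / f radians off the axis. A picture is of the moment at which its call begins. There is no depth.
- robot.hand_in(): hands the job in; it is judged then, once.
The state is a dict: "time_s": time; "joint_pos": joint angles; "dq": joint speeds; "tau": joint torques, N m; "tcp_pos": TCP position; "tcp_rot": TCP orientation; "wrist_force": force on the tool from outside, world axes, zero at the start; "ft_torque": the same for the moment, N m; "grip_width": opening from 0.0 (shut) to 1.0 (fully open); "gripper_force": force on a finger pad.
Only numpy, scipy, OpenCV 4.12 (cv2) and the standard library are available. Lean on these libraries where they do the work, as an engineer would, in place of code of your own. Each camera call takes 0.05 s, during which the arm holds its last target. There are 200 camera calls.

## Task

Lock the pallet hub so that it can no longer spin: take the round-knobbed index pin out of the wooden block, stand it in the hole of the hub's flange, and turn the loose hub, feeling with light pressure for the hole hidden in the ring underneath, until the pin passes through both. Push the pin fully home, its shoulder down on the flange, and let go; never press or lever hard on it (40 N at most), and leave the T-handled key and the things lying around alone.

Things in the scene. Friction and masses are not known exactly. Their poses are not given: they have to be found in the camera images.
- pin_knob (a point): centre of the index pin's black knob (upright cylinder, 26 mm diameter, 26 mm tall), where it is gripped. Pin 90 g, loose, z axis up along it; 34 mm below this point is the underside of a 20 mm shoulder disc (5 mm thick, under a 12 mm neck), then a shank 12 mm in diameter, 28 mm long, nose bevelled. Starts upright in one hole of the pin_block, shoulder on the block.
- pin_shoulder (a point): centre of the underside of the index pin's shoulder (34 mm below the knob centre); z along the pin, up
- pin_tip (a point): tip of the index pin's shank, 28 mm below the underside of the shoulder; z along the pin, up. The nose is 6.4 mm across at the tip and widens to the full 12 mm over 4 mm, so it starts to sink into a hole some 3 mm before the hole is centred under it.
- key_handle (a point): middle of the cross bar of the T-handled clamp key (bar 70 mm long, 11 mm thick) standing in the other hole of the pin_block; the bar runs along the block's x axis, 36 mm above the block. To be left alone.
- pin_block: drilled beech block, 56 mm (its x) by 124 mm (its y), 45 mm tall, standing firm; origin at the centre of its underside. Its two upright 13.8 mm holes, 34 mm deep, lie on its y axis, 34 mm to either side of the middle; which one holds the index pin varies.
- base: round grey cast base of the carousel, 200 mm diameter, fixed to the bench; origin under its centre, z up, -x towards the pointer. On its upright centre axis it carries the clamped steel registration ring (150 mm diameter, top 26 mm above the bench, does not turn) and, 0.5 mm above that, the loose aluminium hub (flange 130 mm diameter, 14 mm thick, top 40.5 mm above the bench).
- hub_axis (a point): point on the hub's axis, level with the flange's top face, 40.5 mm above the bench. On the flange stand a boss and nut in the middle (54 mm diameter, 16 mm high) and two flat bar stubs (30 mm wide, 12 mm high with screws, reaching 102 mm from the axis) at 90 degrees to either side of the flange's hole.
- hub_hole (a point): centre of the mouth of the flange's one hole, on the top face of the flange, 48 mm from the hub's axis; upright through hole of 13.5 mm diameter, 14 mm deep. Moves with the hub.
- pointer (a point): tip of the flat steel pointer on the base, 66 mm from the axis, 29 mm above the bench. The ring's one upright hole (13.5 mm diameter, 48 mm from the axis, open down to 10 mm above the bench) is hidden under the flange within 0.25 rad (14 degrees) to either side of the pointer, anew for each job. A pin in the flange's hole rests on the ring until both holes meet to about 1 mm.
- hub (a joint): turn of the hub about its upright axis, rad, counter-clockwise from above positive, 0 when the flange's hole stands at the pointer; starts between 0.6 and 1.4. Light friction of about 0.06 N m (little more than 1 N at the hole): it can be turned by the pin standing in its hole or by the bar stubs, and stays where it is left.
- bottle_mid (a point): middle of a bystanding ink bottle with white cap, 60 mm diameter, 110 mm tall, half-way up; leave it alone
- marker_mid (a point): middle of a bystanding black marker lying on the bench, 127 mm long, 14 mm thick; leave it alone

How it is judged:
By the outcome, as a careful person would: the job done as asked, in the order asked, and still so for the second after the job is handed in, with the robot touching nothing.
It also fails if it takes over 64 s, if anything falls off the work surface, if the arm or the gripper's body presses on something with over 40 N, if the wrist force passes 120 N, or if a joint passes its speed limit or range.

## Working session

There is one attempt and no reset: what is moved stays moved. The work goes in short steps, Python scripts to look and compute and a tool call to move; the robot and the scene stay as the last step left them, time stands still between calls to the robot, and variables do not carry over. Pictures are saved under pics/ and viewed, at most 10 in all, crops included, and the job is handed in when it is done.

Besides the shell and the picture viewer there is one more tool, called as name(argument=value, ...) on one line, values as JSON. carry_out: Moves the arm, as the interface text tells. Its arguments: {"type":"object","properties":{"targets":{"type":"array"}},"required":["targets"]}

```bash
mkdir -p pics; ls; python3 - <<'E'
from bench import robot
import cv2,numpy as np
s=robot.sense();print(s['time_s'],s['tcp_pos'],np.round(s['tcp_rot'],3),s['grip_width'],s['wrist_force'])
for n in("top","side"):
    f=robot.grab_frame(n);cv2.imwrite(f'pics/{n}0.png',cv2.resize(f['image'],(800,600),interpolation=cv2.INTER_CUBIC))
    print(n,f['camera_matrix'],f['rvec'],f['tvec'])
E
```

```text
pics
0.0 [0.17310505 0.62599414 0.30297637] [[-0.964  0.267 -0.   ]
 [ 0.267  0.964 -0.002]
 [-0.    -0.002 -1.   ]] 1.0010249904371682 [-0.15799896 -0.31990931 -0.47974444]
top [[488.35617679   0.         260.45144618]
 [  0.         488.35617679 186.23157086]
 [  0.           0.           1.        ]] [ 2.14898119 -2.13744104  0.14064266] [0.00364517 0.49552646 1.46647423]
side [[415.59658787   0.         252.58767549]
 [  0.         415.59658787 192.04933142]
 [  0.           0.           1.        ]] [ 0.07300465  2.71086154 -1.57878837] [0.4767017  0.0513691  1.09077483]
```

View pics/top0.png

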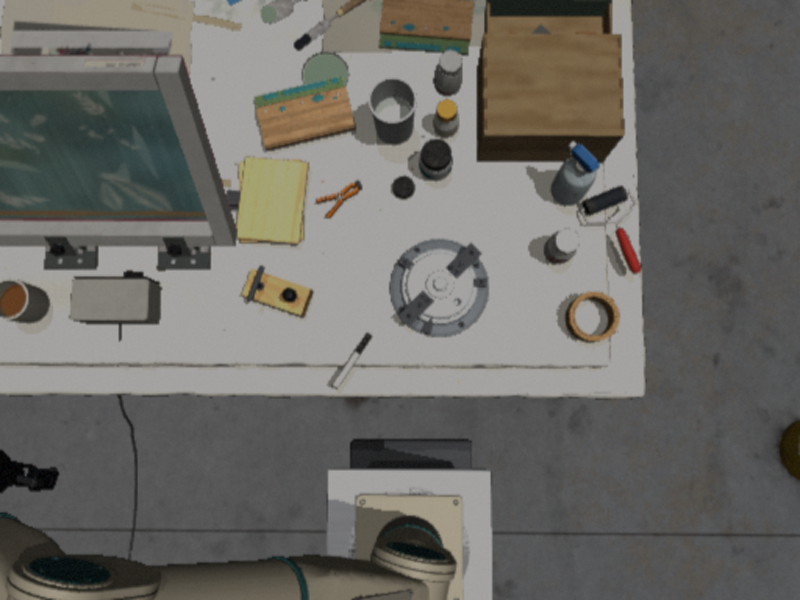

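View pics/side0.png

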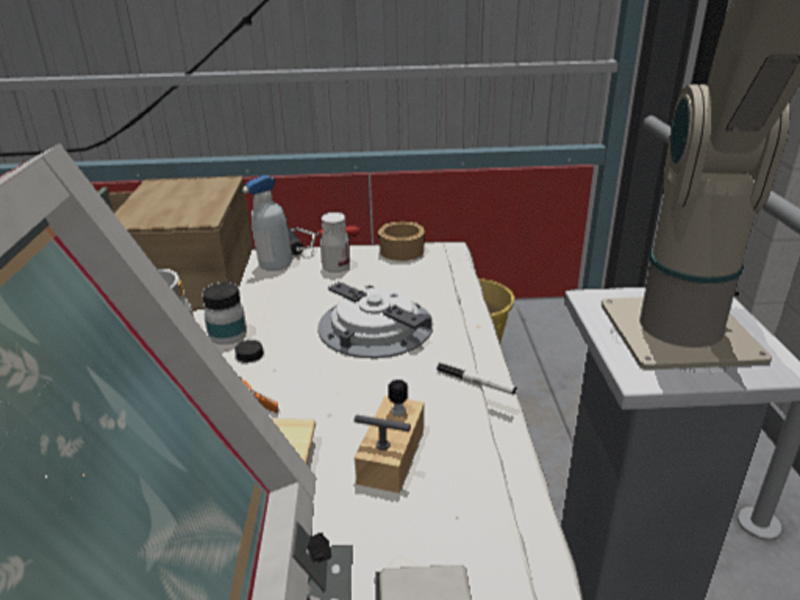

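```bash
cat >h.py <<'E'
from bench import robot
import cv2,numpy as np
def ray(f,u,v,fish=False):
    K=f['camera_matrix'];R=cv2.Rodrigues(np.array(f['rvec']))[0];t=np.array(f['tvec']).ravel()
    x=np.array([(u-K[0,2])/K[0,0],(v-K[1,2])/K[1,1]])
    if fish:
        r=np.linalg.norm(x);d=np.r_[x/r*np.sin(r),np.cos(r)] if r>0 else np.array([0,0,1.])
    else: d=np.r_[x,1]
    return -R.T@t,R.T@d
def at(f,u,v,z,fish=False):
    c,d=ray(f,u,v,fish);return c+d*(z-c[2])/d[2]
def proj(f,P,fish=False):
    K=f['camera_matrix'];R=cv2.Rodrigues(np.array(f['rvec']))[0];t=np.array(f['tvec']).ravel()
    p=R@np.array(P)+t
    if fish:
        n=np.hypot(*p[:2]);a=np.arctan2(n,p[2]);q=p[:2]/n*a
    else:q=p[:2]/p[2]
    return K[0,0]*q+K[:2,2]
def crop(f,name,x,y,w,h,k):
    cv2.imwrite('pics/'+name,cv2.resize(f['image'][y:y+h,x:x+w],None,fx=k,fy=k,interpolation=cv2.INTER_CUBIC))
E
python3 - <<'E'
from h import *
f=robot.grab_frame('top')
# two crops joined: block and hub
a=f['image'][165:210,150:205];b=f['image'][148:220,245:317]
A=cv2.resize(a,None,fx=6,fy=6,interpolation=cv2.INTER_CUBIC);B=cv2.resize(b,None,fx=6,fy=6,interpolation=cv2.INTER_CUBIC)
C=np.zeros((432,A.shape[1]+B.shape[1],3),np.uint8);C[:A.shape[0],:A.shape[1]]=A;C[:,A.shape[1]:]=B
cv2.imwrite('pics/tc.png',C);print(A.shape,B.shape)
g=robot.grab_frame('side')
print('knob top',at(f,290*.64,294*.64,.085)); print('knob side plane x',end='')
c,d=ray(g,398*.64,390*.64);c2,d2=ray(f,290*.64,295*.64)
s=np.linalg.lstsq(np.c_[d,-d2],c2-c,rcond=None)[0];print(c+s[0]*d,c2+s[1]*d2)
print('hub',at(f,440*.64,285*.64,.0565),'screen corner',at(f,235*.64,242*.64,.0),'marker',at(f,352*.64,360*.64,.007))
E
```

```text
(270, 330, 3) (432, 432, 3)
knob top [0.48156582 0.22839768 0.085     ]
knob side plane x[0.48101749 0.22971376 0.07660193] [0.48079265 0.22974119 0.07657583]
hub [ 0.50449351 -0.05798714  0.0565    ] screen corner [0.59969095 0.35771263 0.        ] marker [0.36090124 0.11465142 0.007     ]
```

View pics/tc.png

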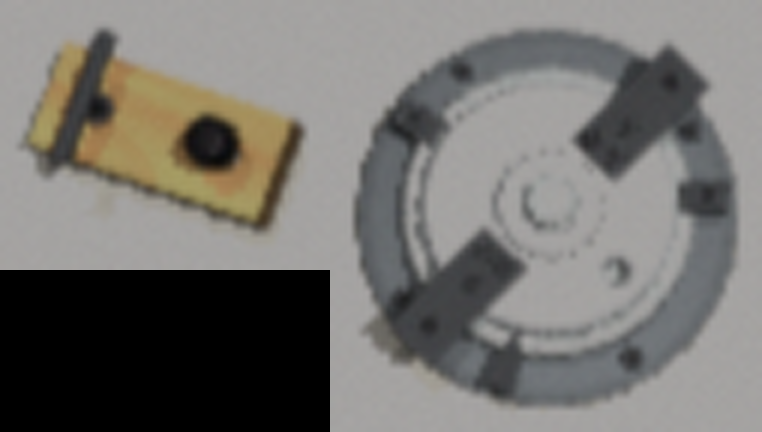

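carry_out(targets=[{"dx": -31,"dy": -23},{"dx": -31,"dy": -23},{"dx": -31,"dy": -23},{"dx": -31,"dy": -23},{"dx": -31,"dy": -23},{"dx": -31,"dy": -23},{"dx": -31,"dy": -23},{"dx": -31,"dy": -23},{"dx": -31,"dy": -23},{"dx": -31,"dy": -23}])

```text
validation failed for argument at $.ta...
```

carry_out(targets=[{"dx": -31,"dy": -23},{"dx": -31,"dy": -23},{"dx": -31,"dy": -23},{"yaw": 7},{"yaw": 7},{"yaw": 7},{"yaw": 7},{"yaw": 7},{"yaw": 7},{"yaw": 7}])

```text
validation failed for argument at $.ta...
```

carry_out(targets=[{"yaw": 7,"dz": 10},{"yaw": 7,"dz": 10},{"yaw": 7,"dz": 10},{"yaw": 7,"dz": 10},{"yaw": 7,"dz": 10},{"yaw": 7,"dz": 10},{"yaw": 0},{"yaw": 0}])

```text
validation failed for argument at $.ta...
```

```bash
python3 - <<'E'
from h import *
s=robot.sense();print(s['time_s'],s['tcp_pos'],np.round(s['tcp_rot'],3),np.round(s['joint_pos'],2),s['wrist_force'])
f=robot.grab_frame('wrist');print(f['camera_matrix'],-cv2.Rodrigues(np.array(f['rvec']))[0].T@np.array(f['tvec']).ravel())
p=proj(f,[.481,.229,.092],True);print('pin proj',p)
cv2.imwrite('pics/w1.png',cv2.resize(f['image'],(800,600),interpolation=cv2.INTER_CUBIC))
E
```

```text
0.2 [0.17313544 0.62623862 0.30333399] [[-0.964  0.266 -0.   ]
 [ 0.266  0.964 -0.001]
 [-0.    -0.001 -1.   ]] [-1.37  0.63  0.04  1.52 -0.03  1.   -0.02] [-0.03261129 -0.88579727 -0.02533841]
[[297.31863964   0.         260.28582302]
 [  0.         297.31863964 188.96981231]
 [  0.           0.           1.        ]] [0.09130418 0.65021413 0.37208695]
pin proj [101.75794381 382.49797682]
```

View pics/w1.png

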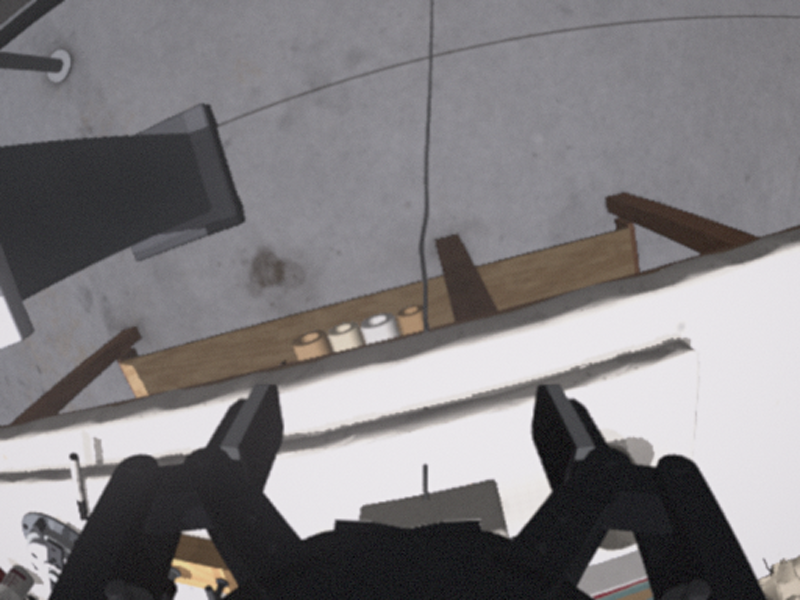

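The picture still shows the start pose: the moves were refused, probably because every row needs all its keys.

carry_out(targets=[{"dx": -31,"dy": -23,"dz": 0,"yaw": 0,"fingers": 85},{"dx": -31,"dy": -23,"dz": 0,"yaw": 0,"fingers": 85},{"dx": -31,"dy": -23,"dz": 0,"yaw": 0,"fingers": 85},{"dx": -31,"dy": -23,"dz": 0,"yaw": 0,"fingers": 85},{"dx": -31,"dy": -23,"dz": 0,"yaw": 0,"fingers": 85},{"dx": -31,"dy": -23,"dz": 0,"yaw": 0,"fingers": 85},{"dx": -31,"dy": -23,"dz": 0,"yaw": 0,"fingers": 85},{"dx": -31,"dy": -23,"dz": 0,"yaw": 0,"fingers": 85},{"dx": -31,"dy": -23,"dz": 0,"yaw": 0,"fingers": 85},{"dx": -31,"dy": -23,"dz": 0,"yaw": 0,"fingers": 85}])

```text
time_s: 1.08
tcp_pos: [0.4115, 0.3206, 0.3041]
tcp_rot: [[-0.964, 0.266, 0.0], [0.266, 0.964, 0.0], [-0.0, 0.0, -1.0]]
wrist_force: [0.2, 0.5, -0.4]
grip_width: 0.993
gripper_force: 0.0
```

carry_out(targets=[{"dx": -31,"dy": -23,"dz": 0,"yaw": 0,"fingers": 85},{"dx": -31,"dy": -23,"dz": 0,"yaw": 0,"fingers": 85},{"dx": -31,"dy": -23,"dz": 0,"yaw": 0,"fingers": 85},{"dx": 0,"dy": 0,"dz": 0,"yaw": 7,"fingers": 85},{"dx": 0,"dy": 0,"dz": 0,"yaw": 7,"fingers": 85},{"dx": 0,"dy": 0,"dz": 0,"yaw": 7,"fingers": 85},{"dx": 0,"dy": 0,"dz": 0,"yaw": 7,"fingers": 85},{"dx": 0,"dy": 0,"dz": 0,"yaw": 7,"fingers": 85},{"dx": 0,"dy": 0,"dz": 0,"yaw": 7,"fingers": 85},{"dx": 0,"dy": 0,"dz": 0,"yaw": 7,"fingers": 85}])

```text
time_s: 1.92
tcp_pos: [0.4819, 0.2309, 0.3039]
tcp_rot: [[-0.426, 0.905, -0.0], [0.905, 0.426, 0.0], [0.0, 0.0, -1.0]]
wrist_force: [-0.2, 0.9, -0.5]
grip_width: 0.996
gripper_force: 0.0
```

carry_out(targets=[{"dx": 0,"dy": 0,"dz": 10,"yaw": 7,"fingers": 50},{"dx": 0,"dy": 0,"dz": 10,"yaw": 7,"fingers": 50},{"dx": 0,"dy": 0,"dz": 10,"yaw": 7,"fingers": 50},{"dx": 0,"dy": 0,"dz": 10,"yaw": 7,"fingers": 50},{"dx": 0,"dy": 0,"dz": 10,"yaw": 7,"fingers": 50},{"dx": 0,"dy": 0,"dz": 10,"yaw": 7,"fingers": 50},{"dx": 0,"dy": 0,"dz": 0,"yaw": 1,"fingers": 50},{"dx": 0,"dy": 0,"dz": 0,"yaw": 0,"fingers": 50},{"dx": 0,"dy": 0,"dz": 0,"yaw": 0,"fingers": 50}])

```text
time_s: 2.67
tcp_pos: [0.4822, 0.231, 0.2443]
tcp_rot: [[0.297, 0.955, 0.001], [0.955, -0.297, 0.0], [0.0, 0.0, -1.0]]
wrist_force: [-0.9, 0.3, 0.7]
grip_width: 0.586
gripper_force: 0.0
```

```bash
python3 - <<'E'
from h import *
s=robot.sense();print(s['time_s'],s['tcp_pos'],np.round(s['tcp_rot'],3),np.round(s['joint_pos'],2),s['wrist_force'])
f=robot.grab_frame('wrist');print(-cv2.Rodrigues(np.array(f['rvec']))[0].T@np.array(f['tvec']).ravel())
p=proj(f,[.481,.229,.092],True);print('pin proj',p*800/512)
cv2.imwrite('pics/w2.png',cv2.resize(f['image'],(800,600),interpolation=cv2.INTER_CUBIC))
E
```

```text
2.6667 [0.48220348 0.23104276 0.2443238 ] [[ 0.297  0.955  0.001]
 [ 0.955 -0.297  0.   ]
 [ 0.     0.    -1.   ]] [-0.81  0.59  0.47  1.91 -0.38  0.73 -0.42] [-0.88832303  0.30241735  0.67108885]
[0.50734124 0.31339327 0.31310409]
pin proj [406.09324943 316.47084855]
```

View pics/w2.png

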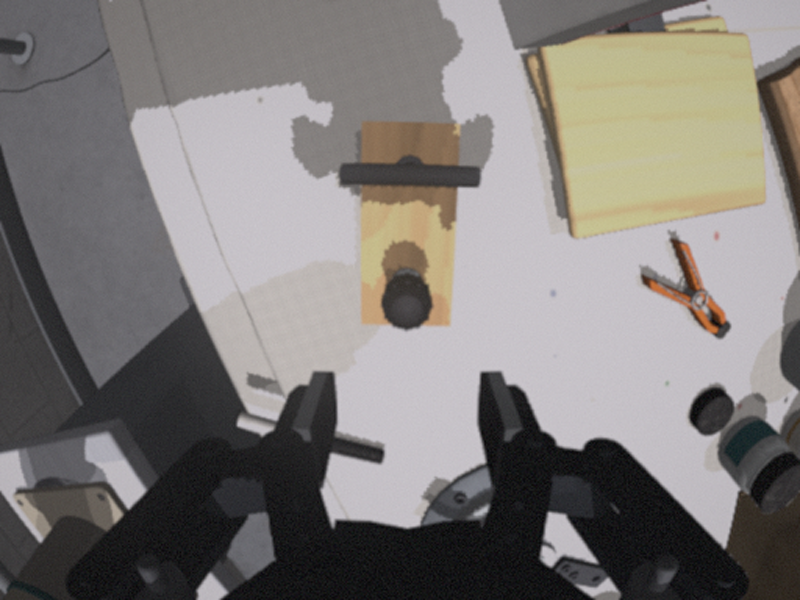

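```bash
python3 - <<'E'
from h import *
f=robot.grab_frame('wrist')
k=512/800
print(at(f,407.5*k,302.5*k,.079,True), at(f,407.5*k,307*k,.092,True))
# block corners, top face
for u,v in((363,122),(460,123),(450,325),(362,324)):print(at(f,u*k,v*k,.045,True))
g=robot.grab_frame('top')
for z,u,v in((.079,185,188.7),(.0565,281.7,181.8),(.0405,292.8,193),(.029,276,204.3)):print(at(g,u,v,z))
E
```

```text
[0.48273135 0.23151348 0.079     ] [0.48337956 0.23372505 0.092     ]
[0.48737625 0.33081282 0.045     ]
[0.53973573 0.31402575 0.045     ]
[0.50015009 0.19729541 0.045     ]
[0.44761156 0.21442287 0.045     ]
[0.4807552  0.23114241 0.079     ]
[ 0.50633526 -0.05829036  0.0565    ]
[ 0.47430647 -0.09272176  0.0405    ]
[ 0.44056057 -0.04170261  0.029     ]
```

carry_out(targets=[{"dx": 1,"dy": 0,"dz": 25,"yaw": 0,"fingers": 50},{"dx": 0,"dy": 0,"dz": 25,"yaw": 0,"fingers": 50},{"dx": 0,"dy": 0,"dz": 25,"yaw": 0,"fingers": 50},{"dx": 0,"dy": 0,"dz": 20,"yaw": 0,"fingers": 50},{"dx": 0,"dy": 0,"dz": 14,"yaw": 0,"fingers": 50},{"dx": 0,"dy": 0,"dz": 0,"yaw": 0,"fingers": 50},{"dx": 0,"dy": 0,"dz": 0,"yaw": 0,"fingers": 22},{"dx": 0,"dy": 0,"dz": 0,"yaw": 0,"fingers": 20},{"dx": 0,"dy": 0,"dz": 0,"yaw": 0,"fingers": 20},{"dx": 0,"dy": 0,"dz": 0,"yaw": 0,"fingers": 20}])

```text
time_s: 3.65
tcp_pos: [0.483, 0.2321, 0.1361]
tcp_rot: [[0.3, 0.954, 0.002], [0.954, -0.3, 0.001], [0.002, 0.002, -1.0]]
wrist_force: [0.6, -1.2, 3.5]
grip_width: 0.288
gripper_force: 59.0
```

carry_out(targets=[{"dx": 0,"dy": 0,"dz": 0,"yaw": 0,"fingers": 20},{"dx": 0,"dy": 0,"dz": 0,"yaw": 0,"fingers": 20},{"dx": 0,"dy": 0,"dz": 0,"yaw": 0,"fingers": 20},{"dx": 0,"dy": 0,"dz": 0,"yaw": 0,"fingers": 20}])

```text
time_s: 3.98
tcp_pos: [0.483, 0.2321, 0.1361]
tcp_rot: [[0.3, 0.954, 0.002], [0.954, -0.3, 0.001], [0.002, 0.002, -1.0]]
wrist_force: [-0.5, 0.4, 7.5]
grip_width: 0.283
gripper_force: 59.4
```

carry_out(targets=[{"dx": 0,"dy": 0,"dz": -5,"yaw": 0,"fingers": 20},{"dx": 0,"dy": 0,"dz": -10,"yaw": 0,"fingers": 20},{"dx": 0,"dy": 0,"dz": -10,"yaw": 0,"fingers": 20},{"dx": 0,"dy": 0,"dz": -10,"yaw": 0,"fingers": 20},{"dx": 0,"dy": 0,"dz": -20,"yaw": 0,"fingers": 20},{"dx": 0,"dy": 0,"dz": -25,"yaw": 0,"fingers": 20},{"dx": 0,"dy": 0,"dz": -20,"yaw": 0,"fingers": 20},{"dx": 0,"dy": 0,"dz": 0,"yaw": 0,"fingers": 20}])

```text
time_s: 4.65
tcp_pos: [0.4841, 0.2324, 0.2393]
tcp_rot: [[0.3, 0.954, 0.006], [0.954, -0.3, 0.003], [0.005, 0.005, -1.0]]
wrist_force: [1.0, -0.3, -0.5]
grip_width: 0.282
gripper_force: 59.1
```

```bash
python3 - <<'E'
from h import *
s=robot.sense();R=np.array(s['tcp_rot']);p=np.array(s['tcp_pos'])
print(p,s['grip_width'],s['wrist_force'])
print(1e3*R.T@(np.array([.474,-.092,p[2]])-p))
E
```

```text
[0.48406704 0.23237521 0.2393255 ] 0.28204516729145296 [ 0.99280782 -0.2589851  -0.49303843]
[-312.44050512   87.75079805   -1.1623052 ]
```

carry_out(targets=[{"dx": -16,"dy": 4.5,"dz": 0,"yaw": 0,"fingers": 20},{"dx": -33,"dy": 9.2,"dz": 0,"yaw": 0,"fingers": 20},{"dx": -33,"dy": 9.2,"dz": 0,"yaw": 0,"fingers": 20},{"dx": -33,"dy": 9.2,"dz": 0,"yaw": 0,"fingers": 20},{"dx": -33,"dy": 9.2,"dz": 0,"yaw": 0,"fingers": 20},{"dx": -33,"dy": 9.2,"dz": 0,"yaw": 0,"fingers": 20},{"dx": -33,"dy": 9.2,"dz": 0,"yaw": 0,"fingers": 20},{"dx": -33,"dy": 9.2,"dz": 0,"yaw": 0,"fingers": 20},{"dx": -33,"dy": 9.2,"dz": 0,"yaw": 0,"fingers": 20},{"dx": -32,"dy": 9.9,"dz": 0,"yaw": 0,"fingers": 20}])

```text
time_s: 5.48
tcp_pos: [0.4717, -0.0937, 0.2351]
tcp_rot: [[0.3, 0.954, -0.001], [0.954, -0.3, 0.0], [0.0, -0.001, -1.0]]
wrist_force: [0.4, 0.0, -0.6]
grip_width: 0.285
gripper_force: 59.1
```

carry_out(targets=[{"dx": 0,"dy": 0,"dz": 0,"yaw": 5,"fingers": 20},{"dx": 0,"dy": 0,"dz": 0,"yaw": 5,"fingers": 20},{"dx": 0,"dy": 0,"dz": 0,"yaw": 6,"fingers": 20},{"dx": 0,"dy": 0,"dz": 0,"yaw": 6,"fingers": 20},{"dx": 0,"dy": 0,"dz": 0,"yaw": 5,"fingers": 20},{"dx": 0,"dy": 0,"dz": 0,"yaw": 0,"fingers": 20},{"dx": 0,"dy": 0,"dz": 0,"yaw": 0,"fingers": 20}])

```text
time_s: 6.07
tcp_pos: [0.4723, -0.0919, 0.2349]
tcp_rot: [[0.698, 0.716, -0.001], [0.716, -0.698, -0.0], [-0.0, -0.0, -1.0]]
wrist_force: [0.8, -1.0, -0.5]
grip_width: 0.288
gripper_force: 59.0
```

```bash
python3 - <<'E'
from h import *
s=robot.sense();print(s['tcp_pos'],np.round(s['tcp_rot'],3))
f=robot.grab_frame('wrist')
cv2.imwrite('pics/w3.png',cv2.resize(f['image'][100:340,100:420],(800,600),interpolation=cv2.INTER_CUBIC))
E
```

```text
[ 0.47231223 -0.09190933  0.23488005] [[ 0.698  0.716 -0.001]
 [ 0.716 -0.698 -0.   ]
 [-0.    -0.    -1.   ]]
```

View pics/w3.png

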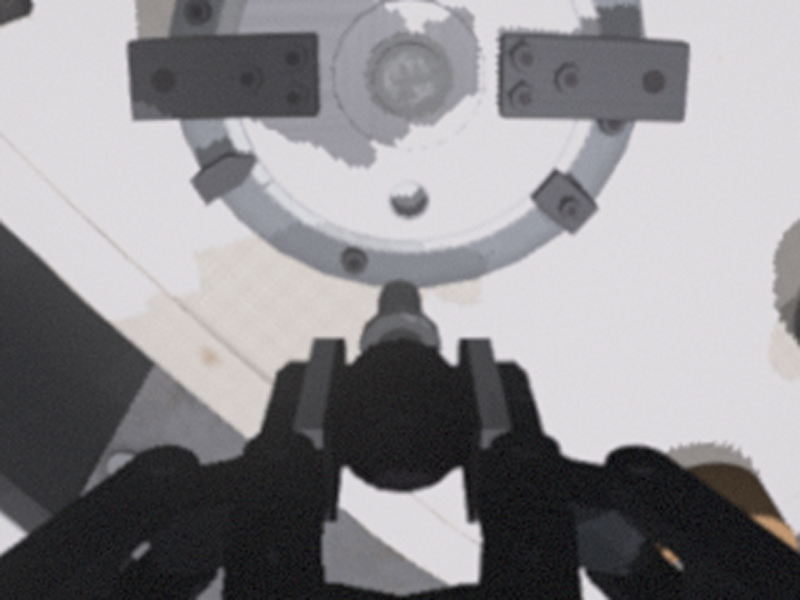

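```bash
python3 - <<'E'
from h import *
f=robot.grab_frame('wrist');s=robot.sense();R=np.array(s['tcp_rot']);p=np.array(s['tcp_pos'])
c=lambda q:(q-100)*2.5
for d in(.054-.013,.054,.054+.029,.091,.119):print(d,c(proj(f,p+R@[0,0,d],True)))
print('camera axes',cv2.Rodrigues(np.array(f['rvec']))[0]@R)
for r in(3.2e-3,6e-3):
  print('nose near edge',c(proj(f,p+R@[r,0,.119 if r<.004 else .115],True)))
h=at(f,409/2.5+100,199.5/2.5+100,.0405,True);print('hole',h)
b=at(f,411/2.5+100,77/2.5+100,.0565,True);print('boss',b, np.linalg.norm((h-b)[:2]))
stub=[at(f,u/2.5+100,v/2.5+100,.0525,True) for u,v in((132,80),(688,76))];print(stub,sum(stub)/2)
print('ptr',at(f,253/2.5+100,155/2.5+100,.029,True))
print('shift',1e3*R.T@(h-p))
E
```

```text
0.041 [405.77684774 466.83747659]
0.054 [405.35908365 427.06185252]
0.083 [404.60176076 356.08075682]
0.091 [404.42737276 339.93194817]
0.119 [403.90711763 292.17126642]
camera axes [[ 3.47392080e-04  9.99999762e-01 -5.95354725e-04]
 [-9.44417729e-01  1.32361696e-04 -3.28747831e-01]
 [-3.28747674e-01  6.76467950e-04  9.44417550e-01]]
nose near edge [403.9302223  281.62340274]
nose near edge [404.01912348 278.09295434]
hole [ 0.47624377 -0.09119836  0.0405    ]
boss [ 0.50998047 -0.05713957  0.0565    ] 0.0479391847123264
[array([0.43988235, 0.01217766, 0.0525    ]), array([ 0.5824081 , -0.12445033,  0.0525    ])] [ 0.51114523 -0.05613634  0.0525    ]
ptr [ 0.44345343 -0.03893451  0.029     ]
shift [  3.22550255   2.23256454 194.43287659]
```

carry_out(targets=[{"dx": 3.1,"dy": 3.1,"dz": 10,"yaw": 0,"fingers": 20},{"dx": 0,"dy": 0,"dz": 20,"yaw": 0,"fingers": 20},{"dx": 0,"dy": 0,"dz": 20,"yaw": 0,"fingers": 20},{"dx": 0,"dy": 0,"dz": 15,"yaw": 0,"fingers": 20},{"dx": 0,"dy": 0,"dz": 7,"yaw": 0,"fingers": 20},{"dx": 0,"dy": 0,"dz": 0,"yaw": 0,"fingers": 20},{"dx": 0,"dy": 0,"dz": 0,"yaw": 0,"fingers": 20}])

```text
time_s: 6.75
tcp_pos: [0.477, -0.0924, 0.1627]
tcp_rot: [[0.7, 0.714, -0.0], [0.714, -0.7, 0.0], [-0.0, -0.0, -1.0]]
wrist_force: [1.0, -0.0, -0.8]
grip_width: 0.283
gripper_force: 59.1
```

carry_out(targets=[{"dx": 0,"dy": 0,"dz": 1.5,"yaw": 0,"fingers": 20},{"dx": 0,"dy": 0,"dz": 1.5,"yaw": 0,"fingers": 20},{"dx": 0,"dy": 0,"dz": 1.5,"yaw": 0,"fingers": 20},{"dx": 0,"dy": 0,"dz": 1.5,"yaw": 0,"fingers": 20},{"dx": 0,"dy": 0,"dz": 0,"yaw": 0,"fingers": 20}])

```text
time_s: 7.17
tcp_pos: [0.477, -0.092, 0.1569]
tcp_rot: [[0.7, 0.714, 0.0], [0.714, -0.7, 0.0], [0.0, 0.0, -1.0]]
wrist_force: [0.6, 0.2, -1.0]
grip_width: 0.283
gripper_force: 59.1
```

carry_out(targets=[{"dx": 0,"dy": 0,"dz": 1.5,"yaw": 0,"fingers": 20},{"dx": 0,"dy": 0,"dz": 1.5,"yaw": 0,"fingers": 20},{"dx": 0,"dy": 0,"dz": 1.5,"yaw": 0,"fingers": 20},{"dx": 0,"dy": 0,"dz": 1.5,"yaw": 0,"fingers": 20},{"dx": 0,"dy": 0,"dz": 0,"yaw": 0,"fingers": 20},{"dx": 0,"dy": 0,"dz": 0,"yaw": 0,"fingers": 20}])

```text
time_s: 7.67
tcp_pos: [0.4769, -0.0921, 0.1508]
tcp_rot: [[0.7, 0.714, -0.0], [0.714, -0.7, 0.0], [-0.0, -0.0, -1.0]]
wrist_force: [-0.4, 0.4, -1.2]
grip_width: 0.289
gripper_force: 59.1
```

carry_out(targets=[{"dx": 0,"dy": 0,"dz": 1.5,"yaw": 0,"fingers": 20},{"dx": 0,"dy": 0,"dz": 1.5,"yaw": 0,"fingers": 20},{"dx": 0,"dy": 0,"dz": 1,"yaw": 0,"fingers": 20},{"dx": 0,"dy": 0,"dz": 0,"yaw": 0,"fingers": 20},{"dx": 0,"dy": 0,"dz": 0,"yaw": 0,"fingers": 20}])

```text
time_s: 8.08
tcp_pos: [0.4769, -0.0921, 0.1468]
tcp_rot: [[0.7, 0.714, -0.0], [0.714, -0.7, 0.0], [-0.0, -0.0, -1.0]]
wrist_force: [0.5, -1.7, -1.6]
grip_width: 0.286
gripper_force: 59.1
```

carry_out(targets=[{"dx": 0,"dy": 0,"dz": 0.7,"yaw": 0,"fingers": 20},{"dx": 0,"dy": 0,"dz": 0.7,"yaw": 0,"fingers": 20},{"dx": 0,"dy": 0,"dz": 0,"yaw": 0,"fingers": 20},{"dx": 0,"dy": 0,"dz": 0,"yaw": 0,"fingers": 20}])

```text
time_s: 8.42
tcp_pos: [0.477, -0.0921, 0.1455]
tcp_rot: [[0.7, 0.714, -0.0], [0.714, -0.7, 0.0], [0.0, -0.0, -1.0]]
wrist_force: [-1.2, -0.0, -0.9]
grip_width: 0.28
gripper_force: 59.1
```

carry_out(targets=[{"dx": 0,"dy": 0,"dz": 0.7,"yaw": 0,"fingers": 20},{"dx": 0,"dy": 0,"dz": 0,"yaw": 0,"fingers": 20},{"dx": 0,"dy": 0,"dz": 0,"yaw": 0,"fingers": 20}])

```text
time_s: 8.67
tcp_pos: [0.4771, -0.0922, 0.145]
tcp_rot: [[0.7, 0.714, 0.0], [0.714, -0.7, 0.0], [0.0, 0.0, -1.0]]
wrist_force: [-0.7, 0.7, 2.9]
grip_width: 0.289
gripper_force: 59.6
```

carry_out(targets=[{"dx": 0,"dy": 0,"dz": -0.8,"yaw": 0,"fingers": 20},{"dx": 0.18,"dy": -4.18,"dz": 0,"yaw": 5,"fingers": 20},{"dx": 0.18,"dy": -4.18,"dz": 0,"yaw": 5,"fingers": 20},{"dx": 0.18,"dy": -4.18,"dz": 0,"yaw": 5,"fingers": 20},{"dx": 0,"dy": 0,"dz": 0,"yaw": 0,"fingers": 20},{"dx": 0,"dy": 0,"dz": 0,"yaw": 0,"fingers": 20}])

```text
time_s: 9.17
tcp_pos: [0.4691, -0.082, 0.1454]
tcp_rot: [[0.86, 0.511, -0.001], [0.511, -0.86, 0.0], [-0.001, -0.0, -1.0]]
wrist_force: [0.8, -0.8, -0.6]
grip_width: 0.286
gripper_force: 59.2
```

carry_out(targets=[{"dx": 0.18,"dy": -4.18,"dz": 0,"yaw": 5,"fingers": 20},{"dx": 0.18,"dy": -4.18,"dz": 0,"yaw": 5,"fingers": 20},{"dx": 0.18,"dy": -4.18,"dz": 0,"yaw": 5,"fingers": 20},{"dx": 0,"dy": 0,"dz": 0,"yaw": 0,"fingers": 20}])

```text
time_s: 9.5
tcp_pos: [0.4641, -0.0703, 0.1454]
tcp_rot: [[0.963, 0.268, -0.001], [0.268, -0.963, 0.0], [-0.001, -0.0, -1.0]]
wrist_force: [-0.3, -0.1, -1.4]
grip_width: 0.284
gripper_force: 59.3
```

carry_out(targets=[{"dx": 0.18,"dy": -4.18,"dz": 0,"yaw": 5,"fingers": 20},{"dx": 0.18,"dy": -4.18,"dz": 0,"yaw": 5,"fingers": 20},{"dx": 0.09,"dy": -2.9,"dz": 0,"yaw": 3.5,"fingers": 20},{"dx": 0,"dy": 0,"dz": 0,"yaw": 0,"fingers": 20},{"dx": 0,"dy": 0,"dz": 0.8,"yaw": 0,"fingers": 20},{"dx": 0,"dy": 0,"dz": 0,"yaw": 0,"fingers": 20}])

```text
time_s: 10.0
tcp_pos: [0.4627, -0.0596, 0.145]
tcp_rot: [[0.999, 0.039, 0.0], [0.039, -0.999, 0.001], [0.0, -0.001, -1.0]]
wrist_force: [-0.0, 0.8, 3.7]
grip_width: 0.286
gripper_force: 60.0
```

carry_out(targets=[{"dx": 0,"dy": 0,"dz": 0.5,"yaw": 0,"fingers": 20},{"dx": 0,"dy": 0,"dz": 0,"yaw": 0,"fingers": 20},{"dx": 0,"dy": 0,"dz": 0,"yaw": 0,"fingers": 20}])

```text
time_s: 10.25
tcp_pos: [0.4628, -0.0597, 0.1449]
tcp_rot: [[0.999, 0.038, 0.001], [0.038, -0.999, 0.001], [0.001, -0.001, -1.0]]
wrist_force: [-1.5, 1.6, 8.0]
grip_width: 0.284
gripper_force: 60.5
```

carry_out(targets=[{"dx": 0,"dy": -0.84,"dz": 0,"yaw": 1,"fingers": 20},{"dx": 0,"dy": -0.84,"dz": 0,"yaw": 1,"fingers": 20},{"dx": 0.02,"dy": -0.84,"dz": 0,"yaw": 1,"fingers": 20},{"dx": 0,"dy": 0,"dz": 0,"yaw": 0,"fingers": 20}])

```text
time_s: 10.58
tcp_pos: [0.4628, -0.0589, 0.1449]
tcp_rot: [[1.0, -0.016, 0.001], [-0.016, -1.0, -0.002], [0.001, 0.002, -1.0]]
wrist_force: [-2.3, -2.8, 7.3]
grip_width: 0.29
gripper_force: 60.3
```

carry_out(targets=[{"dx": 0,"dy": -0.84,"dz": 0,"yaw": 1,"fingers": 20},{"dx": 0.02,"dy": -0.84,"dz": 0,"yaw": 1,"fingers": 20},{"dx": 0,"dy": 0,"dz": 0,"yaw": 0,"fingers": 20}])

```text
time_s: 10.83
tcp_pos: [0.4628, -0.0579, 0.1449]
tcp_rot: [[0.999, -0.051, 0.002], [-0.051, -0.999, -0.004], [0.002, 0.003, -1.0]]
wrist_force: [-1.8, -4.0, 6.5]
grip_width: 0.284
gripper_force: 60.2
```

carry_out(targets=[{"dx": 0,"dy": -0.84,"dz": 0,"yaw": 1,"fingers": 20},{"dx": 0.02,"dy": -0.84,"dz": 0,"yaw": 1,"fingers": 20},{"dx": 0,"dy": 0,"dz": 0,"yaw": 0,"fingers": 20}])

```text
time_s: 11.08
tcp_pos: [0.4629, -0.0564, 0.1449]
tcp_rot: [[0.996, -0.086, 0.002], [-0.086, -0.996, -0.004], [0.002, 0.004, -1.0]]
wrist_force: [-2.0, -5.5, 6.3]
grip_width: 0.285
gripper_force: 60.2
```

carry_out(targets=[{"dx": -0.2,"dy": -0.84,"dz": -0.2,"yaw": 1,"fingers": 20},{"dx": 0.02,"dy": -0.84,"dz": 0,"yaw": 1,"fingers": 20},{"dx": 0,"dy": 0,"dz": 0,"yaw": 0,"fingers": 20}])

```text
time_s: 11.33
tcp_pos: [0.4631, -0.0536, 0.145]
tcp_rot: [[0.992, -0.122, 0.002], [-0.122, -0.992, -0.002], [0.002, 0.002, -1.0]]
wrist_force: [-0.8, -4.7, 6.2]
grip_width: 0.286
gripper_force: 60.2
```

carry_out(targets=[{"dx": 0,"dy": -0.84,"dz": 0,"yaw": 1,"fingers": 20},{"dx": 0.02,"dy": -0.84,"dz": 0,"yaw": 1,"fingers": 20},{"dx": 0,"dy": 0,"dz": 0,"yaw": 0,"fingers": 20}])

```text
time_s: 11.58
tcp_pos: [0.4633, -0.0518, 0.1449]
tcp_rot: [[0.988, -0.157, 0.001], [-0.157, -0.988, -0.002], [0.002, 0.002, -1.0]]
wrist_force: [-0.3, -4.5, 6.2]
grip_width: 0.284
gripper_force: 60.2
```

carry_out(targets=[{"dx": 0,"dy": -0.84,"dz": 0,"yaw": 1,"fingers": 20},{"dx": 0.02,"dy": -0.84,"dz": 0,"yaw": 1,"fingers": 20},{"dx": 0,"dy": 0,"dz": 0,"yaw": 0,"fingers": 20}])

```text
time_s: 11.83
tcp_pos: [0.4636, -0.0501, 0.1449]
tcp_rot: [[0.982, -0.191, 0.001], [-0.191, -0.982, -0.002], [0.002, 0.002, -1.0]]
wrist_force: [-1.5, -3.9, 7.9]
grip_width: 0.283
gripper_force: 60.2
```

carry_out(targets=[{"dx": 0,"dy": -0.84,"dz": 0,"yaw": 1,"fingers": 20},{"dx": 0.02,"dy": -0.84,"dz": 0,"yaw": 1,"fingers": 20},{"dx": 0,"dy": 0,"dz": 0,"yaw": 0,"fingers": 20}])

```text
time_s: 12.08
tcp_pos: [0.4639, -0.0481, 0.1448]
tcp_rot: [[0.974, -0.225, 0.001], [-0.225, -0.974, -0.002], [0.001, 0.001, -1.0]]
wrist_force: [-0.6, -3.5, 5.8]
grip_width: 0.287
gripper_force: 60.1
```

carry_out(targets=[{"dx": 0,"dy": -0.84,"dz": 0,"yaw": 1,"fingers": 20},{"dx": 0.02,"dy": -0.84,"dz": 0,"yaw": 1,"fingers": 20},{"dx": 0,"dy": 0,"dz": 0,"yaw": 0,"fingers": 20}])

```text
time_s: 12.33
tcp_pos: [0.4642, -0.0447, 0.1442]
tcp_rot: [[0.966, -0.258, -0.0], [-0.258, -0.966, 0.001], [-0.001, -0.001, -1.0]]
wrist_force: [-0.8, -1.3, -1.0]
grip_width: 0.287
gripper_force: 59.4
```

carry_out(targets=[{"dx": 0,"dy": -0.84,"dz": 0,"yaw": 1,"fingers": 20},{"dx": 0.02,"dy": -0.84,"dz": 0,"yaw": 1,"fingers": 20},{"dx": 0,"dy": 0,"dz": 0,"yaw": 0,"fingers": 20}])

```text
time_s: 12.58
tcp_pos: [0.4646, -0.0431, 0.1442]
tcp_rot: [[0.956, -0.292, -0.0], [-0.292, -0.956, 0.001], [-0.001, -0.001, -1.0]]
wrist_force: [0.6, -1.0, -2.1]
grip_width: 0.285
gripper_force: 59.4
```

carry_out(targets=[{"dx": 0,"dy": -0.84,"dz": 0,"yaw": 1,"fingers": 20},{"dx": 0.02,"dy": -0.84,"dz": 0,"yaw": 1,"fingers": 20},{"dx": 0,"dy": 0,"dz": 0,"yaw": 0,"fingers": 20}])

```text
time_s: 12.83
tcp_pos: [0.465, -0.0419, 0.1443]
tcp_rot: [[0.945, -0.326, -0.0], [-0.326, -0.945, 0.0], [-0.001, -0.0, -1.0]]
wrist_force: [-0.1, -0.5, -0.8]
grip_width: 0.285
gripper_force: 59.3
```

carry_out(targets=[{"dx": 0,"dy": 0,"dz": 0.6,"yaw": 0,"fingers": 20},{"dx": 0,"dy": 0,"dz": 0.6,"yaw": 0,"fingers": 20},{"dx": 0,"dy": 0,"dz": 0,"yaw": 0,"fingers": 20},{"dx": 0,"dy": 0,"dz": 0,"yaw": 0,"fingers": 20}])

```text
time_s: 13.17
tcp_pos: [0.4649, -0.042, 0.1432]
tcp_rot: [[0.946, -0.325, -0.0], [-0.325, -0.946, 0.001], [-0.001, -0.001, -1.0]]
wrist_force: [0.6, 0.5, -0.9]
grip_width: 0.285
gripper_force: 59.4
```

carry_out(targets=[{"dx": 0,"dy": 0,"dz": 0.6,"yaw": 0,"fingers": 20},{"dx": 0,"dy": 0,"dz": 0.6,"yaw": 0,"fingers": 20},{"dx": 0,"dy": 0,"dz": 0,"yaw": 0,"fingers": 20},{"dx": 0,"dy": 0,"dz": 0,"yaw": 0,"fingers": 20}])

```text
time_s: 13.5
tcp_pos: [0.465, -0.0422, 0.142]
tcp_rot: [[0.946, -0.325, -0.0], [-0.325, -0.946, 0.0], [-0.0, -0.0, -1.0]]
wrist_force: [-0.2, 0.2, -1.9]
grip_width: 0.287
gripper_force: 59.4
```

carry_out(targets=[{"dx": 0,"dy": 0,"dz": 0.6,"yaw": 0,"fingers": 20},{"dx": 0,"dy": 0,"dz": 0.6,"yaw": 0,"fingers": 20},{"dx": 0,"dy": 0,"dz": 0,"yaw": 0,"fingers": 20},{"dx": 0,"dy": 0,"dz": 0,"yaw": 0,"fingers": 20}])

```text
time_s: 13.83
tcp_pos: [0.465, -0.0422, 0.1408]
tcp_rot: [[0.946, -0.325, -0.0], [-0.325, -0.946, 0.0], [-0.0, -0.0, -1.0]]
wrist_force: [0.6, 0.8, -1.3]
grip_width: 0.285
gripper_force: 59.4
```

carry_out(targets=[{"dx": 0,"dy": 0,"dz": 1,"yaw": 0,"fingers": 20},{"dx": 0,"dy": 0,"dz": 1,"yaw": 0,"fingers": 20},{"dx": 0,"dy": 0,"dz": 0,"yaw": 0,"fingers": 20}])

```text
time_s: 14.08
tcp_pos: [0.465, -0.0422, 0.1387]
tcp_rot: [[0.946, -0.325, -0.0], [-0.325, -0.946, 0.0], [-0.0, 0.0, -1.0]]
wrist_force: [-0.0, -0.2, -1.0]
grip_width: 0.284
gripper_force: 59.4
```

carry_out(targets=[{"dx": 0,"dy": 0,"dz": 1,"yaw": 0,"fingers": 20},{"dx": 0,"dy": 0,"dz": 1,"yaw": 0,"fingers": 20},{"dx": 0,"dy": 0,"dz": 0,"yaw": 0,"fingers": 20}])

```text
time_s: 14.33
tcp_pos: [0.465, -0.0422, 0.1367]
tcp_rot: [[0.946, -0.325, -0.0], [-0.325, -0.946, 0.0], [-0.0, -0.0, -1.0]]
wrist_force: [0.0, 0.6, -0.4]
grip_width: 0.284
gripper_force: 59.4
```

carry_out(targets=[{"dx": 0,"dy": 0,"dz": 1,"yaw": 0,"fingers": 20},{"dx": 0,"dy": 0,"dz": 1,"yaw": 0,"fingers": 20},{"dx": 0,"dy": 0,"dz": 0,"yaw": 0,"fingers": 20}])

```text
time_s: 14.58
tcp_pos: [0.465, -0.0423, 0.1347]
tcp_rot: [[0.946, -0.325, -0.0], [-0.325, -0.946, 0.0], [-0.0, 0.0, -1.0]]
wrist_force: [0.3, -0.6, -1.2]
grip_width: 0.283
gripper_force: 59.4
```

carry_out(targets=[{"dx": 0,"dy": 0,"dz": 1,"yaw": 0,"fingers": 20},{"dx": 0,"dy": 0,"dz": 1,"yaw": 0,"fingers": 20},{"dx": 0,"dy": 0,"dz": 0,"yaw": 0,"fingers": 20}])

```text
time_s: 14.83
tcp_pos: [0.465, -0.0423, 0.1327]
tcp_rot: [[0.946, -0.325, -0.0], [-0.325, -0.946, 0.0], [-0.0, 0.0, -1.0]]
wrist_force: [0.2, -0.1, -1.8]
grip_width: 0.285
gripper_force: 59.4
```

carry_out(targets=[{"dx": 0,"dy": 0,"dz": 0.8,"yaw": 0,"fingers": 20},{"dx": 0,"dy": 0,"dz": 0.8,"yaw": 0,"fingers": 20},{"dx": 0,"dy": 0,"dz": 0,"yaw": 0,"fingers": 20},{"dx": 0,"dy": 0,"dz": 0,"yaw": 0,"fingers": 20}])

```text
time_s: 15.17
tcp_pos: [0.4651, -0.0424, 0.1316]
tcp_rot: [[0.946, -0.325, 0.0], [-0.325, -0.946, 0.0], [0.0, -0.0, -1.0]]
wrist_force: [-0.9, 0.5, 4.3]
grip_width: 0.283
gripper_force: 60.1
```

carry_out(targets=[{"dx": 0,"dy": 0,"dz": 0.4,"yaw": 0,"fingers": 20},{"dx": 0,"dy": 0,"dz": 0,"yaw": 0,"fingers": 20},{"dx": 0,"dy": 0,"dz": 0,"yaw": 0,"fingers": 20}])

```text
time_s: 15.42
tcp_pos: [0.4651, -0.0424, 0.1315]
tcp_rot: [[0.946, -0.325, 0.001], [-0.325, -0.946, 0.001], [0.001, -0.001, -1.0]]
wrist_force: [-1.4, 1.8, 9.7]
grip_width: 0.288
gripper_force: 60.5
```

carry_out(targets=[{"dx": 0,"dy": 0,"dz": -0.6,"yaw": 0,"fingers": 20},{"dx": 0,"dy": 0,"dz": 0,"yaw": 0,"fingers": 45},{"dx": 0,"dy": 0,"dz": 0,"yaw": 0,"fingers": 50},{"dx": 0,"dy": 0,"dz": 0,"yaw": 0,"fingers": 50},{"dx": 0,"dy": 0,"dz": 0,"yaw": 0,"fingers": 50},{"dx": 0,"dy": 0,"dz": 0,"yaw": 0,"fingers": 50},{"dx": 0,"dy": 0,"dz": 0,"yaw": 0,"fingers": 50}])

```text
time_s: 16.0
tcp_pos: [0.465, -0.0423, 0.1314]
tcp_rot: [[0.946, -0.325, -0.0], [-0.325, -0.946, -0.0], [-0.0, 0.0, -1.0]]
wrist_force: [-0.3, 0.6, -0.2]
grip_width: 0.585
gripper_force: 0.0
```

carry_out(targets=[{"dx": 0,"dy": 0,"dz": -10,"yaw": 0,"fingers": 50},{"dx": 0,"dy": 0,"dz": -20,"yaw": 0,"fingers": 50},{"dx": 0,"dy": 0,"dz": -30,"yaw": 0,"fingers": 50},{"dx": 0,"dy": 0,"dz": -30,"yaw": 0,"fingers": 50},{"dx": 0,"dy": 0,"dz": -30,"yaw": 0,"fingers": 50},{"dx": 0,"dy": 0,"dz": 0,"yaw": 0,"fingers": 50},{"dx": 0,"dy": 0,"dz": 0,"yaw": 0,"fingers": 50}])

```text
time_s: 16.58
tcp_pos: [0.4657, -0.0422, 0.2527]
tcp_rot: [[0.946, -0.324, 0.003], [-0.324, -0.946, 0.0], [0.003, -0.001, -1.0]]
wrist_force: [-0.5, 0.8, -1.3]
grip_width: 0.585
gripper_force: 0.0
```

```bash
python3 - <<'E'
from h import *
f=robot.grab_frame('wrist');g=robot.grab_frame('side')
a=cv2.resize(f['image'][60:300,100:420],(400,300));b=cv2.resize(g['image'][150:330,180:420],(400,300),interpolation=cv2.INTER_CUBIC)
cv2.imwrite('pics/end.png',cv2.resize(np.hstack([a,b]),None,fx=1,fy=1))
E
```

```text
(no output)
```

View pics/end.png

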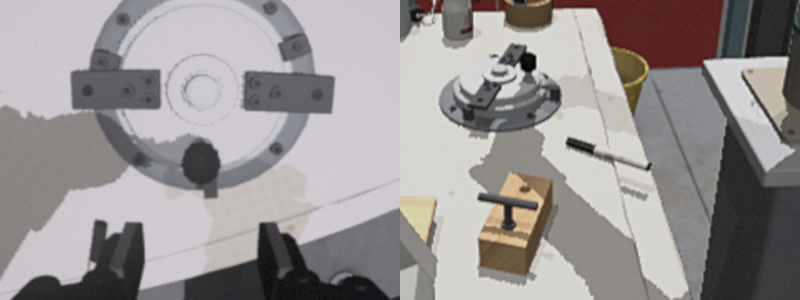

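The picture shows the pin upright in the flange by the pointer (knob at about (200,160) in the left half). The key is still in the block and the marker has not moved.

```bash
python3 -c "
from bench import robot
print(robot.hand_in())"
```

```text
the job is handed in; nothing more can be done
None
```

The index pin is through both the flange and the hidden ring hole, pushed home with its shoulder at flange level, and released; the highest push I read was about 10 N, it took about 17 s, and the job is handed in (no verdict was returned).

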